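# Open the jar of standoffs in the bench brace

## Robot

A 6-joint arm with a two-finger parallel gripper is mounted at the origin on the work surface. World frame = base frame: x ahead of the robot, y to its left, z up, the work surface at z = 0. Lengths are in m, angles in rad, forces in N, time in s.
With the tool pointing down it reaches from about 0.35 to 0.95 m from the base axis. Payload 17.4 kg.
Tool frame: the origin (TCP) lies midway between the tips of the shut fingers; the grasp point (between the pads) lies 19 mm behind it; y points along the fingers, x is the direction in which the jaws open and shut, and the axes are right-handed (so a half turn about y gives the same grasp; the last joint's range is limited). The gripper opens to 93 mm and grips with 3 to 60 N. Pads are 15 mm wide; open, the fingers measure 128 mm over their backs; the gripper's body (75 mm by 188 mm) begins 65 mm behind the grasp point.
Start: joints at [-1.377, 0.116, 1.442, -0, 1.584, -0.038], TCP at [0.155, -0.657, 0.219] pointing down, gripper open.
Joint ranges: [-2.83, 2.83], [-0.83, 2.19], [0.07, 2.5], [-1.14, 4.28], [0.01, 3], [-2.97, 2.97]. Speed limits (rad/s): [1.89, 1.89, 2.22, 3.14, 3.14, 3.14].

## Interface

Orientations are given as a rotation vector (axis times angle).
In Python, from workcell import telemetry, eyes, workorder gives the robot as it stands.
- The arm moves only by the tool jog_arm, never from a script. Its argument "targets" is one flat list of numbers, 5 for each row, row after row: the closure, from 0 (fully open) to 1 (shut), then the shift along the tool's x, y, z in m, then the turn about the tool's y in degrees. In form: [hand, x, y, z, twist, hand, x, y, z, twist, ...]. A call has 1 to 12 rows; each row shifts and turns the commanded pose from where the row before left it, along the tool's axes as they then stand; what a row does not reach is not made up. A row lasts 1/12 s, in which the tool goes at most 41.7 mm and 7.16 degrees, less where a joint would pass 70% of its speed; a pose out of reach is approached as far as the arm can. A call with a gripper value outside its range is refused whole. The fingers move at their own pace and stop on an object; "squeeze" is the grip in N (left out, the last holds). Time passes only in rows, so rows that do not move let the fingers close. It gives the time, the measured TCP pose, the force and the opening at its end, in the units of the state.
- telemetry.sense(): the state, without advancing time (a new reading comes with each control period).
- eyes.snapshot(name): name is "side" or "top" or "wrist"; returns the picture (480x640x3 uint8, blue, green, red); there is no depth.
- eyes.camera_info(name): a dict with "fov_y" (degrees; the focal length in pixels is half the picture's height over the tangent of half this angle, whatever the lens; pixels are square), "cx", "cy" (the principal point, pixels), "world_from_camera" (4x4, takes a point from camera to world coordinates); the wrist camera has in their place "tool_from_camera" (4x4, takes a point from camera to tool coordinates, whose origin is the TCP and whose axes are the tool frame's). Camera axes: x right, y down, z forward; pixel columns grow to the right and rows downward; lengths in m; the calibration is good to about 2 mm. A picture is of the moment at which its call begins: read the wrist's pose just before it. camera_info takes no time and is no camera call.
- workorder.close_job(): hands the job in, once; it reports no verdict.
The state is a dict: "time": time; "qpos": joint angles; "qvel": joint speeds; "tau": joint torques, N m; "ee_pos": TCP position; "orientation": TCP orientation; "contact_force": force on the tool from outside, world axes, zero at the start; "wrist_torque": the same for the moment, N m; "grip_width": finger opening in m.
Only numpy, scipy, OpenCV 4.12 (cv2) and the standard library are available. Lean on these libraries where they do the work, as an engineer would, in place of code of your own. Each camera call takes 0.05 s, during which the arm holds its last target. There are 200 camera calls.

## Task

Set the square jar with the orange cap down into the blue bench brace so that it stands fully home and cannot turn, then unscrew its tight cap anticlockwise until the threads let go, with the jar staying down in the brace. Lift the cap off and finish while still holding it, level and still, two or three centimetres clear above the jar's mouth; leave the other things on the bench where they are.

Things in the scene. Friction and masses are not known exactly. Their poses are not given: they have to be found in the camera images.
- jar: Clear square plastic jar of brass standoffs with paper label and white neck, 0.25 to 0.5 kg, loose, upright on the bench at the start. Body 62 x 62 mm, 72 mm high; neck 36 mm wide, 102 mm above the base. With its cap 110 mm high; it can be carried by the closed cap. Origin: centre of the underside; z up; x and y square to its sides (a quarter turn looks the same).
- jar_mouth (a point): Point on the jar's axis 109 mm above its underside, the highest point of the jar without its cap (top of the black rubber seal in the mouth).
- cap: Ribbed orange screw cap on the jar, 56 mm outside diameter, 30 mm high, 40 g, white stripe on top. Origin: centre of its lower rim, 80 mm above the jar's underside when tight (8 mm above the jar's shoulder); z up, x along the stripe. Tight: 0.2 to 0.6 N m at first, easing, as a sprung seal pushes it up with about 16 N; the jar turns with it unless in the brace.
- cap_top (a point): Centre of the cap's top. The thread: from the start it lets go after 85 to 110 degrees anticlockwise seen from above, rising 2.5 mm; beyond about 145 degrees it jams on the next thread. Aim for about 125 degrees in two or more grasps: let go, turn the hand back, regrip; the cap stays where it is left. Once free it lifts straight off, clear of the mouth 29 mm above its tight place.
- brace: Blue square bracing pocket bolted to the bench, open at the top, 81 mm outside, inside 67 x 67 mm (so 2.5 mm of play on each side of the jar), the rim slightly flared, to about 35 mm above the bench. Its place and yaw vary. Origin: centre of its underside on the bench; x and y square to its walls; the jar fits in any of its four quarter turns.
- brace_floor (a point): Centre of the pocket's floor, 6 mm above the bench: where the centre of the jar's underside must stand.
- spare_jar: Bystander: the same jar shape with a blue cap, 62 x 62 x 110 mm, loose. It and the orange one may change places. Origin: centre of the underside.
- fan: Bystander: black 120 x 120 x 25 mm fan lying flat, loose. Origin: centre of the underside.
- heatsink: Bystander: aluminium finned heatsink 70 x 50 x 28 mm, loose. Origin: centre of the underside.
- screwdriver: Bystander: screwdriver lying on the bench, loose. Origin: on its underside.
- mug: Bystander: blue mug, 80 mm across, 90 mm high, loose. Origin: centre of the underside.
- tape: Bystander: yellow tape roll, 80 mm across, 24 mm high, lying flat, loose. Origin: centre of the underside.
Not all that is in view belongs to the job. There is more than one size of the cap; the job needs the smallest. Leave any green look-alike of the brace alone.

How it is judged:
On the way, in this order (a step that is already met when the one before it is completed fails the run):
1. the closed jar stands fully home in the brace (horizontal distance between jar and brace_floor below 0.006 m and z of jar in the frame of brace_floor between -0.004 and 0.004 m and angle between jar's own z axis and vertical below 0.06 rad and z of cap in the frame of jar_mouth below -0.024 m), for 0.2 s.
2. the cap comes up off its threads while the jar stays home in the brace (horizontal distance between jar and brace_floor below 0.006 m and z of jar in the frame of brace_floor between -0.004 and 0.004 m and angle between jar's own z axis and vertical below 0.06 rad and z of cap in the frame of jar_mouth above -0.02 m), for 0.1 s.
At the end, for the whole second after the job is handed in: Jar upright and untouched on the brace floor (6 mm sideways, 4 mm in height, tilt 0.06 rad); cap gripped (over 2 N), still (under 30 mm/s), level within 0.25 rad, within 30 mm of the jar's axis, its lower rim 4 to 60 mm above the jar's mouth, not touching the jar (horizontal distance between jar and brace_floor below 0.006 m and z of jar in the frame of brace_floor between -0.004 and 0.004 m and angle between jar's own z axis and vertical below 0.06 rad and z of cap in the frame of jar_mouth between 0.004 and 0.06 m and horizontal distance between cap and jar_mouth below 0.03 m and angle between cap's own z axis and vertical below 0.25 rad and contact force between the fingers and cap above 2 N and contact force between cap and jar below 0.2 N and contact force between each of the arm, the fingers and jar below 0.5 N and linear speed of cap below 0.03 m/s); the arm keeps its last pose, push and grip.
It fails at once if the jar is tipped over (more than 0.5 rad) (angle between jar's own z axis and vertical above 0.5 rad).
It fails at once if a bystander (spare jar, fan, heatsink, screwdriver, mug, tape) is pushed more than 40 mm (distance of any of spare_jar, fan, heatsink, screwdriver, mug, tape from where it was at the start of the episode above 0.04 m).
It also fails if it takes over 58 s, if anything falls off the work surface, if the arm or the gripper's body presses on something with over 40 N, if the wrist force passes 120 N, or if a joint passes its speed limit or range.

## Working session

There is one attempt and no reset: what is moved stays moved. The work goes in short steps, Python scripts to look and compute and a tool call to move; the robot and the scene stay as the last step left them, time stands still between calls to the robot, and variables do not carry over. Pictures are saved under pics/ and viewed, about 8 in all and at most 12, crops included, and the job is handed in when it is done.

Besides the shell and the picture viewer there is one more tool, called after "Request:" as name(argument=value, ...) on one line, values as JSON. jog_arm: Moves the arm, as the interface text tells. Its arguments: {"type":"object","properties":{"targets":{"type":"array","items":{"type":"number"}},"squeeze":{"type":"number"}},"required":["targets"]}

```bash
mkdir -p pics; ls; python3 - <<'E'
from workcell import telemetry, eyes
import cv2, numpy as np
np.set_printoptions(precision=4,suppress=True)
s=telemetry.sense()
print(s)
for n in("top","side","wrist"):
    im=eyes.snapshot(n); cv2.imwrite(f"pics/{n}0.png",im); print(n,eyes.camera_info(n))
E
```

```text
pics
{'time': 0.0, 'qpos': array([-1.3768,  0.1165,  1.4423,  0.    ,  1.584 , -0.0378]), 'qvel': array([-0.0002,  0.0009,  0.0001,  0.0013, -0.0003, -0.0019]), 'tau': array([  0.    , -72.1268, -62.2612,   0.0781,   0.0238,  -0.0001]), 'ee_pos': array([ 0.155 , -0.6567,  0.2179]), 'orientation': array([-1.3092,  1.0373, -1.0358]), 'contact_force': array([ 0.0052, -0.2227,  0.0276]), 'wrist_torque': array([ 0.0109, -0.0138,  0.0345]), 'grip_width': 0.09321095506740446}
top {'fov_y': 46.958445660390026, 'cx': 320.6989437641907, 'cy': 239.20516531216555, 'world_from_camera': array([[-0.0633, -0.9744,  0.2156,  0.2486],
       [-0.998 ,  0.0629, -0.0087,  0.0083],
       [-0.005 , -0.2157, -0.9764,  1.5358],
       [ 0.    ,  0.    ,  0.    ,  1.    ]])}
side {'fov_y': 44.25425892347693, 'cx': 315.98452877698014, 'cy': 246.08259479022936, 'world_from_camera': array([[-0.9996,  0.0008,  0.0279,  0.5276],
       [-0.0191,  0.7103, -0.7036,  0.978 ],
       [-0.0204, -0.7039, -0.7101,  1.04  ],
       [ 0.    ,  0.    ,  0.    ,  1.    ]])}
wrist {'fov_y': 59.73137601151812, 'cx': 316.37553557479544, 'cy': 232.17015386225984, 'tool_from_camera': array([[ 1.    ,  0.0004,  0.001 ,  0.0002],
       [-0.0009, -0.2688,  0.9632, -0.1672],
       [ 0.0007, -0.9632, -0.2688,  0.0755],
       [ 0.    ,  0.    ,  0.    ,  1.    ]])}
```

View pics/top0.png

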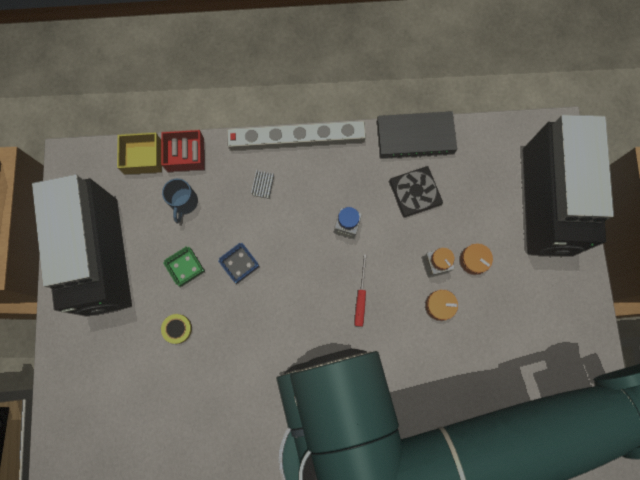

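View pics/side0.png

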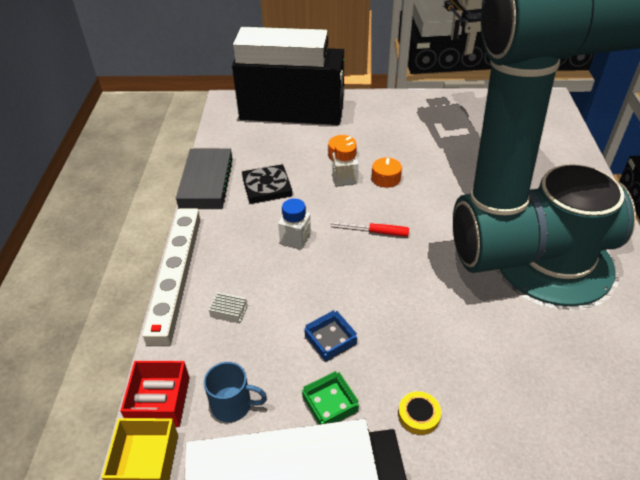

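```bash
cat > h.py <<'E'
from workcell import telemetry, eyes
import cv2, numpy as np
from scipy.spatial.transform import Rotation as R
np.set_printoptions(precision=4,suppress=True)
def cam(n,s=None):
    c=eyes.camera_info(n); f=240/np.tan(np.radians(c['fov_y']/2))
    if n=='wrist':
        T=np.eye(4);T[:3,:3]=R.from_rotvec(s['orientation']).as_matrix();T[:3,3]=s['ee_pos']
        M=T@c['tool_from_camera']
    else: M=c['world_from_camera']
    return f,c['cx'],c['cy'],M
def ray(C,p,z):
    f,cx,cy,M=C; p=np.atleast_2d(p).astype(float)
    d=np.c_[(p[:,0]-cx)/f,(p[:,1]-cy)/f,np.ones(len(p))]@M[:3,:3].T
    o=M[:3,3]; return o+d*((z-o[2])/d[:,2])[:,None]
def proj(C,X):
    f,cx,cy,M=C; q=(np.atleast_2d(X)-M[:3,3])@M[:3,:3]
    return np.c_[cx+f*q[:,0]/q[:,2],cy+f*q[:,1]/q[:,2]]
def comps(im,lo,hi,amin=60):
    m=cv2.inRange(cv2.cvtColor(im,cv2.COLOR_BGR2HSV),lo,hi)
    cs,_=cv2.findContours(m,cv2.RETR_EXTERNAL,cv2.CHAIN_APPROX_NONE)
    return [c[:,0,:] for c in cs if cv2.contourArea(c)>amin]
ORANGE=((8,150,80),(20,255,255)); BLUE=((105,120,30),(125,255,255))
E
python3 - <<'E'
from h import *
C=cam('top'); im=cv2.imread('pics/top0.png')
S=cam('side'); ims=cv2.imread('pics/side0.png')
for nm,rg in(('or',ORANGE),('bl',BLUE)):
  for c in comps(im,*rg):
    z=0.11 if nm=='or' else .035
    w=ray(C,c,z)[:,:2].astype(np.float32)
    r=cv2.minAreaRect(w); print(nm,c.mean(0),np.array(r[0]),np.array(r[1]),r[2], 'atan',np.degrees(np.arctan2(r[0][1],r[0][0])),np.hypot(*r[0]))
  for c in comps(ims,*rg):
    w=ray(S,c,.11 if nm=='or' else .035)[:,:2].astype(np.float32); r=cv2.minAreaRect(w); print(' side',nm,c.mean(0),np.array(r[0]),np.array(r[1]),r[2])
s=telemetry.sense(); print(R.from_rotvec(s['orientation']).as_matrix())
a=cv2.resize(im[220:330,140:280],None,fx=4,fy=4,interpolation=2);b=cv2.resize(im[220:330,390:520],None,fx=4,fy=4,interpolation=2)
cv2.imwrite('pics/crop0.png',cv2.resize(np.hstack([a,b]),(800,326)))
E
```

```text
side or [386.3  170.97] [ 0.3907 -0.2082] [0.115  0.0738] 87.27775573730469
 side or [340.9798 147.8889] [ 0.5037 -0.3135] [0.1122 0.0721] 88.43341827392578
 side or [164.3848  82.6909] [ 1.0412 -0.6551] [0.4234 0.0809] 0.25966396927833557
 side or [335.2863  40.7009] [ 0.576  -0.9397] [0.4    0.6643] 3.2570128440856934
bl [348.5472 217.2075] [ 0.6388 -0.0871] [0.0534 0.0522] 86.29193878173828 atan -7.761650774505515 0.6446694764777113
 side bl [228.5991 406.4317] [0.7256 0.4104] [0.0711 0.0557] 5.207733154296875
 side bl [226.8862 376.9146] [0.7329 0.3429] [0.0566 0.0609] 6.080324172973633
 side bl [330.1417 334.8189] [0.5322 0.2406] [0.0907 0.0968] 34.40737533569336
 side bl [293.3971 209.7059] [ 0.6286 -0.1486] [0.0567 0.0851] 1.9149954319000244
 side bl [627.6912 145.2794] [-0.3245 -0.4299] [0.3249 0.0564] 59.818721771240234
 side bl [606.0376  92.2707] [-0.3283 -0.7249] [0.6871 0.1524] 61.05036926269531
[[ 0.2297 -0.0001  0.9733]
 [-0.9733  0.0009  0.2297]
 [-0.0009 -1.      0.0001]]
```

View pics/crop0.png

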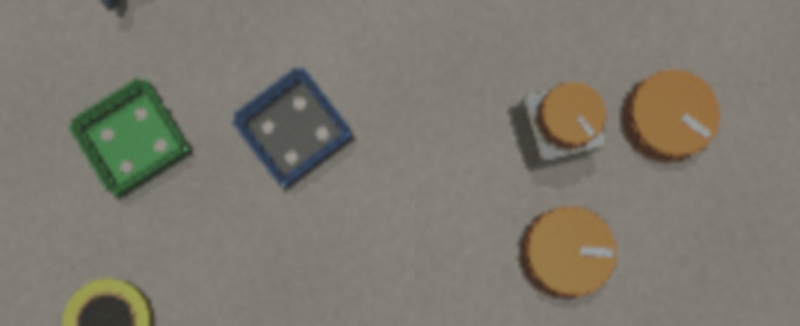

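The orange-capped jar is at about (443,260) in the top view. The two bigger loose caps are at (477,259) and (442,305). The blue brace is at (239,263), with the green look-alike to its left. The top view is darker, so I'll relax the thresholds.

```bash
python3 - <<'E'
from h import *
C=cam('top'); im=cv2.imread('pics/top0.png')
for c in comps(im,(5,110,60),(22,255,255)):
    if c[:,0].mean()<400: continue
    for z in (.11,.03):
      w=ray(C,c,z)[:,:2].astype(np.float32); r=cv2.minAreaRect(w)
      print('or',z,c.mean(0),np.array(r[0]),np.array(r[1]))
for c in comps(im,(100,90,25),(125,255,255)):
    if not(200<c[:,0].mean()<270): continue
    for z in(.035,.0):
      w=ray(C,c,z)[:,:2].astype(np.float32); r=cv2.minAreaRect(w); print('bl',z,c.mean(0),np.array(r[0]),np.array(r[1]),r[2])
ims=cv2.imread('pics/side0.png'); S=cam('side')
c=[c for c in comps(ims,*BLUE) if abs(c[:,0].mean()-330)<8][0]
# brace rim hull in side view at z=.035: top corners
h=cv2.approxPolyDP(cv2.convexHull(c),4,True)[:,0]; print(h, ray(S,h,.035)[:,:2],ray(S,h,0)[:,:2])
E
```

```text
or 0.11 [627.2917 308.0833] [ 0.3326 -0.7794] [0.0353 0.0628]
or 0.03 [627.2917 308.0833] [ 0.3373 -0.8236] [0.0373 0.0664]
or 0.11 [443.211  304.6972] [ 0.3719 -0.305 ] [0.0778 0.0745]
or 0.03 [443.211  304.6972] [ 0.3788 -0.3226] [0.0822 0.0786]
or 0.11 [443.1972 258.7887] [ 0.4914 -0.3197] [0.0511 0.0575]
or 0.03 [443.1972 258.7887] [ 0.505  -0.3381] [0.054  0.0607]
or 0.11 [477.8037 258.9626] [ 0.4858 -0.4083] [0.0815 0.0772]
or 0.03 [477.8037 258.9626] [ 0.4991 -0.4316] [0.0861 0.0815]
bl 0.035 [238.1111 262.3778] [0.5298 0.2263] [0.0821 0.0793] 34.27796936035156
bl 0.0 [238.1111 262.3778] [0.5364 0.2314] [0.0841 0.0811] 34.27786636352539
[[333 311]
 [356 337]
 [354 344]
 [325 360]
 [305 328]] [[0.5266 0.1796]
 [0.4789 0.248 ]
 [0.4835 0.2656]
 [0.5428 0.3048]
 [0.5857 0.2253]] [[0.5266 0.1518]
 [0.4772 0.2226]
 [0.482  0.2408]
 [0.5434 0.2814]
 [0.5877 0.1991]]
```

Request:
jog_arm(targets=[0,-0.0209,0,0.0336,0,0,-0.0209,0,0.0336,0,0,-0.0209,0,0.0336,0,0,-0.0209,0,0.0336,0,0,-0.0209,0,0.0336,0,0,-0.0209,0,0.0336,0,0,-0.0209,0,0.0336,0,0,-0.0209,0,0.0336,0,0,-0.0209,0,0.0336,0,0,-0.0209,0,0.0336,0,0,-0.0209,0,0.0336,0,0,-0.0209,0,0.0336,0])

```text
time: 1.15
ee_pos: [0.4908, -0.3185, 0.2186]
orientation: [-1.31, 1.037, -1.037]
contact_force: [1.5, -0.3, 0.3]
grip_width: 0.0929
```

Request:
jog_arm(targets=[0,0,0,0,0,0,0,0,0,0])

```text
time: 1.32
ee_pos: [0.4908, -0.3188, 0.2183]
orientation: [-1.311, 1.035, -1.034]
contact_force: [-0.4, -0.0, 0.4]
grip_width: 0.0929
```

```bash
python3 - <<'E'
from h import *
s=telemetry.sense(); W=cam('wrist',s); im=eyes.snapshot('wrist'); cv2.imwrite('pics/w1.png',im)
print(s['ee_pos'],s['qpos'],s['time']); 
for c in comps(im,(5,110,60),(22,255,255),500):
    w=ray(W,c,.11)[:,:2].astype(np.float32); print(c.mean(0),cv2.minEnclosingCircle(w),cv2.minAreaRect(w))
E
```

```text
[ 0.4908 -0.3188  0.2183] [-0.6196 -0.0788  1.6396 -0.0001  1.5814  0.7163] 1.3167
[463.7065 464.8325] ((0.3133917450904846, -0.481814444065094), 0.14809875190258026) ((0.3297484219074249, -0.47787266969680786), (0.03568517789244652, 0.2960396111011505), 13.46566104888916)
[581.2166 381.8942] ((0.4196789860725403, -0.538872480392456), 0.04069449007511139) ((0.42137575149536133, -0.541743278503418), (0.08018393069505692, 0.030333543196320534), 30.583967208862305)
[ 51.2645 382.7413] ((0.32758310437202454, -0.15631654858589172), 0.04024285450577736) ((0.32789382338523865, -0.15315447747707367), (0.030507655814290047, 0.07954875379800797), 85.76578521728516)
[289.2694 315.5166] ((0.42312857508659363, -0.3141607642173767), 0.03901592269539833) ((0.4250277280807495, -0.3143567740917206), (0.07228990644216537, 0.06471998244524002), 13.486539840698242)
[318.6197 220.235 ] ((0.49739718437194824, -0.31843534111976624), 0.02999197319149971) ((0.49726754426956177, -0.3189276158809662), (0.05883150175213814, 0.05542651563882828), 37.51555252075195)
[441.5754 220.7895] ((0.5153415203094482, -0.3999577760696411), 0.037067119032144547) ((0.5157100558280945, -0.4003678858280182), (0.07354361563920975, 0.06471189111471176), 71.35554504394531)
```

View pics/w1.png

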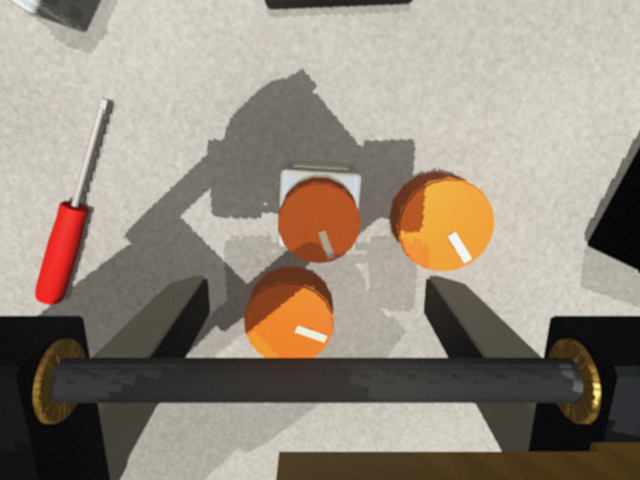

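The cap on the jar is at (319,221) in the wrist view. The jar body is nearly square to the tool, with its shoulder edge along row ~171 from column 281 to 361. Both neighbouring caps are lower, at (289,315) and (442,221). Next I refine the cap circle and the jar yaw.

```bash
python3 - <<'E'
from h import *
from scipy.optimize import least_squares
s=telemetry.sense(); W=cam('wrist',s); im=cv2.imread('pics/w1.png')
c=[c for c in comps(im,(5,110,60),(22,255,255),500) if abs(c[:,0].mean()-318)<9 and abs(c[:,1].mean()-220)<9][0]
print(c.min(0),c.max(0))
w=ray(W,c[c[:,1]>222],.11)[:,:2]   # lower half: top edge of the cap
r=least_squares(lambda p:np.hypot(w[:,0]-p[0],w[:,1]-p[1])-p[2],[.495,-.319,.028]); print(r.x,np.abs(r.fun).max())
g=cv2.cvtColor(im,cv2.COLOR_BGR2HSV)
for row in (168,170,172,174,176,180,190,200): print(row,[tuple(g[row,x]) [1:] for x in (270,276,279,282,285,300,320,340,356,359,362,365,370)])
l=np.gradient(cv2.GaussianBlur(im,(3,3),0).sum(2).astype(float),axis=1)
L=[(174+k+0.,275+np.abs(l[174+k,275:290]).argmax()) for k in range(0,24,3)]
Rr=[(174+k,352+np.abs(l[174+k,352:370]).argmax()) for k in range(0,24,3)]
print(L,Rr)
gy=np.gradient(cv2.GaussianBlur(im,(3,3),0).sum(2).astype(float),axis=0)
T=[(x,164+gy[164:178,x].argmax()) for x in range(284,360,8)]; print(T)
for z in (.072,):
    P=ray(W,[T[0],T[-1]],z); print(P, np.degrees(np.arctan2(*(P[1]-P[0])[1::-1])))
    t=np.polyfit(*np.array(T).T,1); print('slope deg',np.degrees(np.arctan(t[0])))
print('toolx yaw',np.degrees(np.arctan2(*R.from_rotvec(s['orientation']).as_matrix()[1::-1,0])))
E
```

```text
[278 178] [360 262]
[ 0.4949 -0.3208  0.0275] 0.0008027401113415468
168 [(np.uint8(25), np.uint8(112)), (np.uint8(22), np.uint8(115)), (np.uint8(24), np.uint8(108)), (np.uint8(25), np.uint8(104)), (np.uint8(20), np.uint8(112)), (np.uint8(33), np.uint8(99)), (np.uint8(32), np.uint8(121)), (np.uint8(35), np.uint8(137)), (np.uint8(27), np.uint8(113)), (np.uint8(24), np.uint8(116)), (np.uint8(33), np.uint8(116)), (np.uint8(25), np.uint8(114)), (np.uint8(26), np.uint8(116))]
170 [(np.uint8(30), np.uint8(109)), (np.uint8(26), np.uint8(116)), (np.uint8(25), np.uint8(113)), (np.uint8(17), np.uint8(147)), (np.uint8(15), np.uint8(187)), (np.uint8(44), np.uint8(139)), (np.uint8(22), np.uint8(104)), (np.uint8(40), np.uint8(101)), (np.uint8(24), np.uint8(106)), (np.uint8(31), np.uint8(117)), (np.uint8(29), np.uint8(113)), (np.uint8(32), np.uint8(112)), (np.uint8(28), np.uint8(117))]
172 [(np.uint8(27), np.uint8(112)), (np.uint8(22), np.uint8(116)), (np.uint8(27), np.uint8(113)), (np.uint8(12), np.uint8(187)), (np.uint8(7), np.uint8(212)), (np.uint8(30), np.uint8(198)), (np.uint8(18), np.uint8(167
[... 2250 characters left out ...]
), (177.0, np.int64(280)), (180.0, np.int64(280)), (183.0, np.int64(280)), (186.0, np.int64(280)), (189.0, np.int64(289)), (192.0, np.int64(287)), (195.0, np.int64(285))] [(174, np.int64(359)), (177, np.int64(360)), (180, np.int64(360)), (183, np.int64(360)), (186, np.int64(360)), (189, np.int64(360)), (192, np.int64(359)), (195, np.int64(352))]
[(284, np.int64(169)), (292, np.int64(170)), (300, np.int64(170)), (308, np.int64(171)), (316, np.int64(171)), (324, np.int64(171)), (332, np.int64(172)), (340, np.int64(173)), (348, np.int64(173)), (356, np.int64(174))]
[[ 0.5204 -0.2883  0.072 ]
 [ 0.5293 -0.3416  0.072 ]] -80.56356710866771
slope deg 3.6411852579013577
toolx yaw -76.63239357893403
```

Request:
jog_arm(targets=[0,0.0029,0.01,0.0035,0,0,0,0.03,0,0,0,0,0.03,0,0,0,0,0.03,0,0,0,0,0.025,0,0,0,0,0.01,0,0,0,0,0.003,0,0,0,0,0,0,0,1,0,0,0,0,1,0,0,0,0,1,0,0,0,0,1,0,0,0,0], squeeze=45)

```text
time: 2.37
ee_pos: [0.4943, -0.3225, 0.0817]
orientation: [-1.31, 1.036, -1.038]
contact_force: [-0.9, -0.7, -0.4]
grip_width: 0.0709
```

Request:
jog_arm(targets=[1,0,0,0,0,1,0,0,0,0,1,0,0,0,0,1,0,0,0,0])

```text
time: 2.7
ee_pos: [0.494, -0.3221, 0.0809]
orientation: [-1.31, 1.037, -1.037]
contact_force: [-1.8, 4.0, 4.7]
grip_width: 0.0556
```

Request:
jog_arm(targets=[1,0,-0.01,0,0,1,0,-0.025,0,0,1,0,-0.035,0,0,1,0,-0.035,0,0,1,0,-0.03,0,0,1,-0.012,-0.015,0.002,0,1,-0.022,0,0.004,0,1,-0.03,0,0.005,0,1,-0.03,0,0.005,0,1,-0.03,0,0.005,0,1,-0.03,0,0.005,0,1,-0.03,0,0.005,0])

```text
time: 3.7
ee_pos: [0.4813, -0.1348, 0.2308]
orientation: [-1.31, 1.037, -1.037]
contact_force: [1.3, 0.5, -3.1]
grip_width: 0.0558
```

Request:
jog_arm(targets=[1,-0.032,0,0.005,0,1,-0.032,0,0.005,0,1,-0.032,0,0.005,0,1,-0.032,0,0.005,0,1,-0.032,0,0.005,0,1,-0.032,0,0.005,0,1,-0.032,0,0.005,0,1,-0.03,0,0.002,0,1,-0.025,0,0.002,0,1,-0.013,0,0,0,1,-0.006,0,0,0])

```text
time: 4.62
ee_pos: [0.4507, 0.1645, 0.2308]
orientation: [-1.311, 1.035, -1.035]
contact_force: [0.5, -0.6, -5.4]
grip_width: 0.0557
```

Request:
jog_arm(targets=[1,0,0,0,-3,1,0,0,0,-5,1,0,0,0,-6,1,0,0,0,-5,1,0,0,0,-4,1,0,0,0,-1.8,1,0,0,0,0,1,0,0,0,0])

```text
time: 5.28
ee_pos: [0.4514, 0.1624, 0.2307]
orientation: [-1.452, 0.709, -0.709]
contact_force: [0.3, 0.5, -4.4]
grip_width: 0.0554
```

```bash
python3 - <<'E'
from h import *
s=telemetry.sense(); W=cam('wrist',s); im=eyes.snapshot('wrist'); cv2.imwrite('pics/w2.png',im)
Rm=R.from_rotvec(s['orientation']).as_matrix()
print(s['ee_pos'],s['qpos'],s['grip_width'],s['time'],s['contact_force'],'yaw',np.degrees(np.arctan2(Rm[1,0],Rm[0,0])));
for c in comps(im,(100,90,25),(125,255,255),800):
    for z in(.035,0):
      w=ray(W,c,z)[:,:2].astype(np.float32); print(z,c.min(0),c.max(0),cv2.minAreaRect(w))
E
```

```text
[0.4514 0.1624 0.2307] [ 0.2924 -0.3214  1.8267 -0.0003  1.6363  1.2004] 0.055419043335700656 5.2833 [ 0.2774  0.4794 -4.3606] yaw -52.026512724298165
0.035 [260  17] [366 130] ((0.5335140824317932, 0.23035703599452972), (0.0835418626666069, 0.08315662294626236), 34.494598388671875)
0 [260  17] [366 130] ((0.5356772541999817, 0.23248031735420227), (0.09159893542528152, 0.09117650985717773), 34.494606018066406)
```

View pics/w2.png

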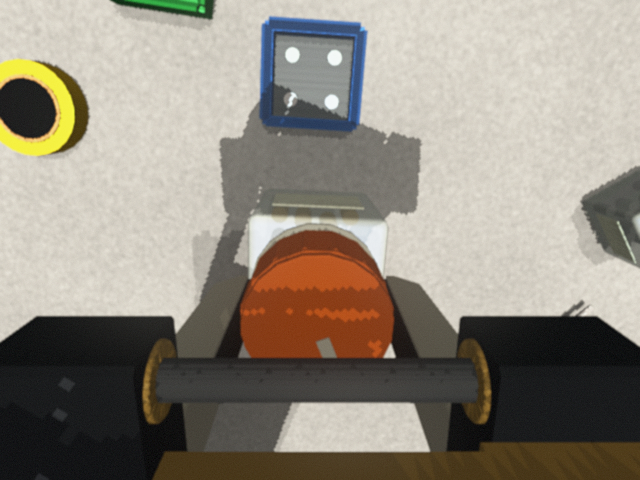

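The jar hangs straight in the grip: cap at columns 240–393, shoulder edge along rows 213–219. The blue brace is at (313,73), nearly square to the jar. I'll cross-check the brace centre with the four floor dots.

```bash
python3 - <<'E'
from h import *
s=telemetry.sense(); W=cam('wrist',s); im=cv2.imread('pics/w2.png')
m=cv2.inRange(im[30:118,272:352],(190,190,190),(255,255,255)); n,l,st,ce=cv2.connectedComponentsWithStats(m)
d=[c+[272,30] for c,a in zip(ce[1:],st[1:]) if a[4]>25]; print(d)
P=ray(W,d,.006); print(P)
# jar shoulder edge in hand
gy=np.gradient(cv2.GaussianBlur(im,(3,3),0).sum(2).astype(float),axis=0)
T=[(x,208+gy[208:226,x].argmax()) for x in list(range(256,270,3))+list(range(368,384,3))]; print(T)
J=ray(W,T,.2307-.0809+.072); Rm=R.from_rotvec(s['orientation']).as_matrix(); q=(J-s['ee_pos'])@Rm; print(q[[0,-1]])
e=J[-1]-J[0]; print('jar yaw',np.degrees(np.arctan2(e[1],e[0]))+90)
t=np.polyfit(J[:,0],J[:,1],1); print(np.degrees(np.arctan(t[0]))+90)
for b in((.5335,.2304),): dl=(np.array([*b,0])-s['ee_pos']); print('move tool', dl@Rm)
E
```

```text
[array([291.8659,  54.4413]), array([334.3778,  57.3722]), array([291.2941,  98.4706]), array([331.2188, 101.5438])]
[[0.5384 0.2563 0.006 ]
 [0.5593 0.2256 0.006 ]
 [0.5089 0.2346 0.006 ]
 [0.5289 0.2049 0.006 ]]
[(256, np.int64(215)), (259, np.int64(215)), (262, np.int64(215)), (265, np.int64(215)), (268, np.int64(215)), (368, np.int64(219)), (371, np.int64(220)), (374, np.int64(220)), (377, np.int64(220)), (380, np.int64(220)), (383, np.int64(221))]
[[-0.0254  0.0089  0.0338]
 [ 0.0297  0.0089  0.0311]]
jar yaw 35.20918887037346
35.39333329937047
move tool [-0.0031  0.2307  0.1065]
```

Request:
jog_arm(targets=[1,-0.0005,0,0.015,0,1,-0.001,0,0.03,0,1,-0.001,0,0.03,0,1,-0.001,0,0.02,0,1,0,0.01,0.01,0,1,0,0.02,0,0,1,0,0.025,0,0,1,0,0.025,0,0,1,0,0.015,0,0,1,0,0.005,0,0,1,0,0.003,0,0,1,0,0,0,0])

```text
time: 6.33
ee_pos: [0.5318, 0.2302, 0.1277]
orientation: [-1.453, 0.708, -0.708]
contact_force: [0.3, 1.0, -4.6]
grip_width: 0.0557
```

```bash
python3 - <<'E'
from h import *
s=telemetry.sense(); W=cam('wrist',s); im=eyes.snapshot('wrist'); cv2.imwrite('pics/w3.png',im)
sd=eyes.snapshot('side')
Rm=R.from_rotvec(s['orientation']).as_matrix()
print(s['ee_pos'],s['contact_force'],'yaw',np.degrees(np.arctan2(Rm[1,0],Rm[0,0])),(np.array([.5337,.2304,0])-s['ee_pos'])@Rm)
a=cv2.resize(sd[220:400,260:420],(533,600));b=cv2.resize(im[60:320,180:460],(267,248))
o=np.zeros((600,800,3),np.uint8);o[:,:533]=a;o[:248,533:]=b;cv2.imwrite('pics/c3.png',o)
E
```

```text
[0.5318 0.2302 0.1277] [ 0.3167  0.9588 -4.5942] yaw -51.94775630729422 [0.001  0.1277 0.0016]
```

View pics/c3.png

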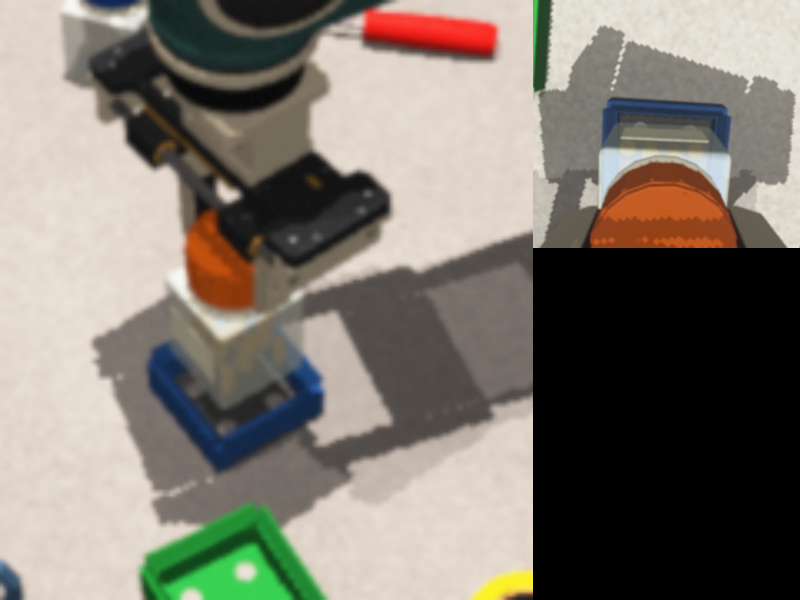

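The jar bottom is centred over the pocket, just above the rim and square to it. I'll go down gently.

Request:
jog_arm(targets=[1,0.0005,0.003,0,0,1,0,0.003,0,0,1,0,0.003,0,0,1,0,0.003,0,0,1,0,0.003,0,0,1,0,0.003,0,0,1,0,0.003,0,0,1,0,0.003,0,0])

```text
time: 7.1
ee_pos: [0.5321, 0.2301, 0.1033]
orientation: [-1.453, 0.707, -0.707]
contact_force: [-0.2, 0.0, -4.2]
grip_width: 0.0557
```

Request:
jog_arm(targets=[1,0,0.003,0,0,1,0,0.003,0,0,1,0,0.003,0,0,1,0,0.003,0,0,1,0,0.002,0,0,1,0,0,0,0])

```text
time: 7.6
ee_pos: [0.5319, 0.23, 0.0891]
orientation: [-1.453, 0.708, -0.707]
contact_force: [-0.1, -0.1, -5.0]
grip_width: 0.0557
```

Request:
jog_arm(targets=[1,0,0.001,0,0,1,0,0.001,0,0,1,0,0,0,0])

```text
time: 7.85
ee_pos: [0.5321, 0.2301, 0.0876]
orientation: [-1.453, 0.707, -0.707]
contact_force: [0.5, 0.3, -4.3]
grip_width: 0.0556
```

Request:
jog_arm(targets=[1,0,0.001,0,0,1,0,0,0,0,1,0,0,0,0])

```text
time: 8.1
ee_pos: [0.5322, 0.2301, 0.087]
orientation: [-1.452, 0.707, -0.707]
contact_force: [0.5, -0.4, -0.9]
grip_width: 0.0554
```

Request:
jog_arm(targets=[1,0,0.0007,0,0,1,0,0,0,0,0.3,0,0,0,0,0.3,0,0,0,0,0.3,0,0,0,0,0.3,0,0,0.0013,0,0.3,0,0,0,0,0.3,0,0,0,0])

```text
time: 8.77
ee_pos: [0.5332, 0.2309, 0.0859]
orientation: [-1.453, 0.707, -0.707]
contact_force: [-0.0, -0.3, 0.2]
grip_width: 0.0651
```

```bash
python3 - <<'E'
from h import *
s=telemetry.sense(); W=cam('wrist',s); im=eyes.snapshot('wrist'); cv2.imwrite('pics/w4.png',im)
Rm=R.from_rotvec(s['orientation']).as_matrix()
print(s['ee_pos'],s['contact_force'],s['grip_width'])
g=cv2.cvtColor(im,cv2.COLOR_BGR2GRAY)
c=max(comps(im,(5,110,60),(22,255,255),500),key=len); print(c.min(0),c.max(0))
cv2.imwrite('pics/w4c.png',im[60:460,120:520])
E
```

```text
[0.5332 0.2309 0.0859] [-0.024  -0.2679  0.1821] 0.06509450090516133
[184 442] [639 479]
```

View pics/w4c.png

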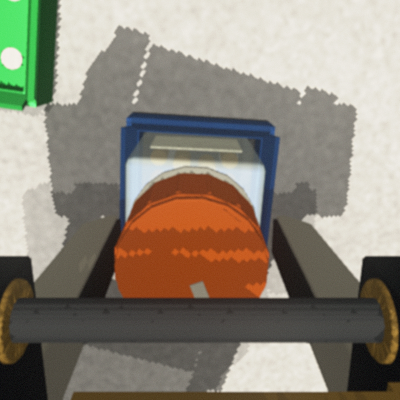

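The jar is down in the pocket and square to it, though a little toward the left wall (cap centre at about column 311). Regripping will recentre it. First turn now, about 63° anticlockwise.

Request:
jog_arm(targets=[1,0,0,0,0,1,0,0,0,0,1,0,0,0,0,1,0,0,0,0,1,0,0,0,0], squeeze=50)

```text
time: 9.23
ee_pos: [0.5331, 0.231, 0.086]
orientation: [-1.452, 0.707, -0.707]
contact_force: [-3.0, 1.9, 1.4]
grip_width: 0.0554
```

Request:
jog_arm(targets=[1,0,0,0,-3,1,0,-0.0001,0,-5,1,0,-0.0001,0,-5,1,0,-0.0001,0,-5,1,0,-0.0001,0,-5,1,0,-0.0001,0,-5,1,0,-0.0001,0,-5])

```text
time: 9.82
ee_pos: [0.5333, 0.2306, 0.0864]
orientation: [-1.556, 0.256, -0.256]
contact_force: [0.6, -0.1, -0.4]
grip_width: 0.0556
```

Request:
jog_arm(targets=[1,0,-0.0001,0,-5,1,0,-0.0001,0,-5,1,0,-0.0001,0,-5,1,0,-0.0001,0,-5,1,0,-0.0001,0,-5,1,0,-0.0001,0,-5,1,0,0,0,0])

```text
time: 10.4
ee_pos: [0.5332, 0.2307, 0.0869]
orientation: [-1.566, -0.155, 0.155]
contact_force: [0.5, 1.1, -2.1]
grip_width: 0.0555
```

```bash
python3 - <<'E'
from h import *
s=telemetry.sense(); W=cam('wrist',s); im=eyes.snapshot('wrist'); cv2.imwrite('pics/w5.png',im)
Rm=R.from_rotvec(s['orientation']).as_matrix()
print(s['ee_pos'],s['contact_force'],s['wrist_torque'],s['qpos'],'yaw',np.degrees(np.arctan2(Rm[1,0],Rm[0,0])))
cv2.imwrite('pics/w5c.png',im[60:460,120:520])
E
```

```text
[0.5332 0.2307 0.0869] [ 0.5448  1.0608 -2.1071] [ 0.1024 -0.2555  0.0199] [ 0.3646 -0.021   1.8001 -0.0003  1.3627  0.167 ] yaw 11.32498416050795
```

View pics/w5c.png

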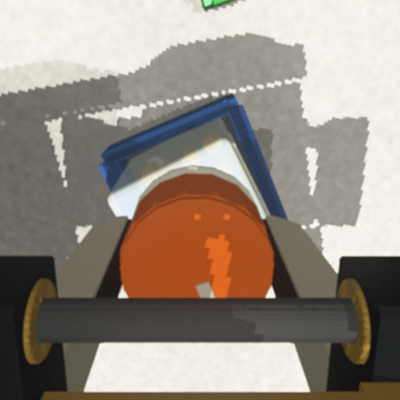

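The jar stayed square in the brace while the hand turned 63°. The stripe kept its place in the hand at about (204,290) in the crop, so the cap turned with it. Now release, turn back and regrip.

Request:
jog_arm(targets=[0.25,0,0,0,0,0.25,0,0,0,0,0.25,0,0,0,0,0.25,0,0,0,3,0.25,0,0,0,7,0.25,0,0,0,7,0.25,0,0,0,7,0.25,0,0,0,7,0.25,0,0,0,7,0.25,0,0,0,7,0.25,0,0,0,7,0.25,0,0,0,7])

```text
time: 11.45
ee_pos: [0.5332, 0.2309, 0.0873]
orientation: [-1.468, 0.659, -0.659]
contact_force: [-0.9, 0.2, 0.4]
grip_width: 0.0695
```

Request:
jog_arm(targets=[0.25,0,0,0,4,0.25,0,0,0,0,1,0,0,0,0,1,0,0,0,0,1,0,0,0,0,1,0,0,0,0,1,0,0,0,0])

```text
time: 12.03
ee_pos: [0.5331, 0.231, 0.0872]
orientation: [-1.453, 0.707, -0.706]
contact_force: [-1.6, 1.8, -0.3]
grip_width: 0.0557
```

Request:
jog_arm(targets=[1,0,0,0,-3,1,0,-0.0001,0,-5,1,0,-0.0001,0,-5,1,0,-0.0001,0,-5,1,0,-0.0001,0,-5,1,0,-0.0001,0,-5,1,0,-0.0001,0,-5])

```text
time: 12.62
ee_pos: [0.5333, 0.2308, 0.0878]
orientation: [-1.556, 0.255, -0.256]
contact_force: [-0.8, -0.0, 1.1]
grip_width: 0.0563
```

Request:
jog_arm(targets=[1,0,-0.0001,0,-5,1,0,-0.0001,0,-5,1,0,-0.0001,0,-5,1,0,-0.0001,0,-5,1,0,-0.0001,0,-5,1,0,-0.0001,0,-4,1,0,0,0,0])

```text
time: 13.2
ee_pos: [0.5332, 0.2308, 0.0883]
orientation: [-1.566, -0.141, 0.141]
contact_force: [0.6, -0.8, -0.6]
grip_width: 0.0557
```

```bash
python3 - <<'E'
from h import *
s=telemetry.sense(); im=eyes.snapshot('wrist'); cv2.imwrite('pics/w6.png',im)
Rm=R.from_rotvec(s['orientation']).as_matrix()
print(s['ee_pos'],s['contact_force'],s['grip_width'],s['wrist_torque'],s['qpos'],'yaw',np.degrees(np.arctan2(Rm[1,0],Rm[0,0])))
cv2.imwrite('pics/w6c.png',im[60:460,120:520])
E
```

```text
[0.5332 0.2308 0.0883] [ 0.5767 -0.8112 -0.5819] 0.055661034807509 [-0.0762 -0.0609 -0.0119] [ 0.3646 -0.022   1.7988 -0.0002  1.3648  0.1849] yaw 10.302812332445063
```

View pics/w6c.png

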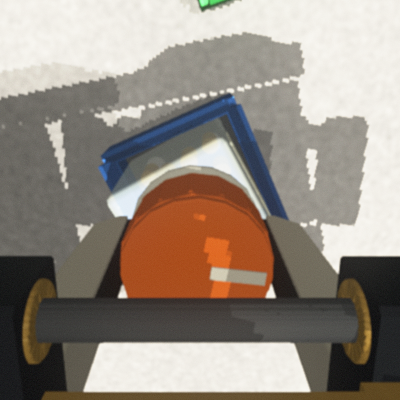

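The stripe now points right, (212,272) to (266,280). The cap has turned about 120° in total while the jar stayed square in the brace. I'll lift slowly.

Request:
jog_arm(targets=[1,0,-0.001,0,0,1,0,-0.001,0,0,1,0,-0.001,0,0,1,0,-0.001,0,0,1,0,0,0,0])

```text
time: 13.67
ee_pos: [0.5332, 0.2309, 0.0927]
orientation: [-1.566, -0.138, 0.137]
contact_force: [0.2, 0.1, -0.0]
grip_width: 0.0556
```

The force is about 0 N, against -4.5 N when carrying the jar, so the cap is free.

Request:
jog_arm(targets=[1,0,-0.003,0,0,1,0,-0.004,0,0,1,0,-0.005,0,0,1,0,-0.005,0,0,1,0,-0.006,0,0,1,0,-0.006,0,0,1,0,-0.006,0,0,1,0,-0.005,0,0,1,0,-0.004,0,0,1,0,-0.003,0,0,1,0,0,0,0,1,0,0,0,0])

```text
time: 14.67
ee_pos: [0.5331, 0.2308, 0.1393]
orientation: [-1.566, -0.138, 0.138]
contact_force: [-0.4, 0.1, -1.2]
grip_width: 0.056
```

Request:
jog_arm(targets=[1,0,0,0,0,1,0,0,0,0,1,0,0,0,0])

```text
time: 14.92
ee_pos: [0.533, 0.2308, 0.139]
orientation: [-1.567, -0.138, 0.139]
contact_force: [-0.1, 0.2, -0.6]
grip_width: 0.0557
```

```bash
python3 - <<'E'
from h import *
s=telemetry.sense(); sd=eyes.snapshot('side'); im=eyes.snapshot('wrist')
print(s['ee_pos'],s['contact_force'],s['grip_width'],s['qvel'])
o=np.zeros((600,800,3),np.uint8);o[:,:480]=cv2.resize(sd[210:390,268:412],(480,600));o[:320,480:]=cv2.resize(im[60:460,120:520],(320,320));cv2.imwrite('pics/c7.png',o)
E
```

```text
[0.533  0.2308 0.139 ] [-0.1277  0.1985 -0.6318] 0.05568866991765017 [-0.0006 -0.0008 -0.0033 -0.0008 -0.0003 -0.0003]
```

View pics/c7.png

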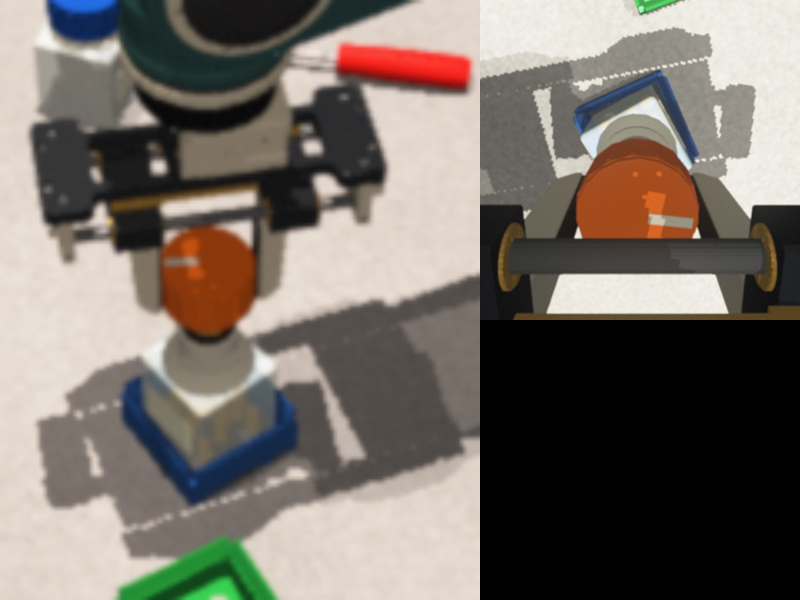

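The cap is held level and clear above the exposed neck and seal at (205,335). The jar sits down and square in the brace.

```bash
python3 -c "
from workcell import workorder; print(workorder.close_job())"
```

```text
the job is handed in; nothing more can be done
None
```

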